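# Show the tape roll to the camera end-on

## Task

Slide the blue tape roll straight up off its post and hold it up in the air in front of the small tilted camera: its middle centred on the lens axis 15 cm from the glass, with a flat end square to the lens, so that the photo shows how much tape is left. Finish still holding it there, steady. Do not touch the camera, and leave the black roll, the prime lens and the battery grip where they are.

Things in the scene. Friction and masses are not known exactly. Their poses are not given: they have to be found in the camera images.
- roll_blue: The tape roll to show: a rigid blue ring on a brown cardboard core, 58 mm outside diameter, 26 mm hole, 30 mm wide (tall on the post), about 60 g. Origin at the middle of the roll (centre of the hole, half-way along its width), z along its axis. Both ends are alike and it may be turned any way about its axis. It starts threaded on post_blue, axis upright, its middle 41 mm above the work surface, its underside resting on the post's shoulder.
- post_blue: Fixed upright stand that carries the blue roll: wooden foot disc 90 mm across and 8 to 10 mm high, then a wooden shoulder 40 mm across whose top is 26 mm above the work surface (the roll rests on it), then a steel pin 20 mm in diameter whose tip is 70 mm above the work surface. Origin at the centre of the foot's underside, z up. The roll is clear of the pin when its middle is more than 85 mm above the work surface.
- roll_black: Bystander: a black tape roll of the same size on the other post; leave it there. Origin at its middle.
- post_black: Fixed stand just like post_blue, carrying the black roll. Origin at the centre of the foot's underside. The two stands may be either way round, at least 130 mm apart between axes.
- cam_base: Fixed foot of the small camera: grey plate 110 x 120 x 12 mm with two aluminium fork arms (outside 108 mm across its y with the hinge knobs, 70 mm high). Origin at the centre of the plate's underside; its -x side faces roughly to the robot. The hinge of the head is 55 mm above the work surface, along the foot's y.
- cam (a joint): Tilt of the white camera head in its fork, rad: 0 means that the lens looks straight up, growing as the lens leans to the foot's -x side (towards the robot); 0.30 to 0.60 at the start. Held by friction; do not disturb.
- cam_lens (a point): Centre of the lens glass, at the end of the black barrel (42 mm across) of the white camera head (56 x 76 x 40 mm), 40 mm from the hinge. z points out of the lens along the viewing axis (upward and leaning towards the robot).
- cam_focus (a point): Point in the empty air on the lens axis, 150 mm in front of the glass: where the middle of the roll has to be. Axes as cam_lens: z is the viewing direction, away from the lens; the roll's axis has to lie along it.
- prime_lens: Bystander: loose black prime lens standing upright, 66 mm diameter, 60 mm high. Origin at the centre of its underside.
- battery_grip: Bystander: loose black battery grip lying down, 46 x 130 x 41 mm (x, y, z). Origin at the centre of its underside.
Things that resemble listed ones, but are neither listed nor needed, are in the scene too. What is shaped like the cam_base but green or purple is not meant.

How it is judged:
On the way:
1. the blue roll has come up off the tip of its post (z of roll_blue in the frame of post_blue above 0.084 m and horizontal distance between roll_blue and post_blue below 0.04 m and contact force between the fingers and roll_blue above 0.5 N), for 0.04 s.
At the end, for the whole second after the job is handed in: The fingers hold the blue roll still in the air, clear of the camera, its middle within 18 mm of cam_focus and its axis within 0.16 rad of the lens axis; the camera's aim is not shifted (6 mm at cam_focus); black roll, prime lens and battery grip within 15 mm of their starts (distance between roll_blue and cam_focus below 0.018 m and angle between the z axis of roll_blue and the z axis of cam_focus, either way round below 0.16 rad and height (world z) of roll_blue above 0.12 m and contact force between the fingers and roll_blue above 1 N and contact force between roll_blue and cam_base below 0.1 N and linear speed of roll_blue below 0.03 m/s and distance of cam_focus from where it was at the start of the episode below 0.006 m and distance of each of roll_black, prime_lens, battery_grip from where it was at the start of the episode below 0.015 m); the arm keeps its last pose, push and grip.
It fails at once if the camera is touched by the robot or the roll, or its aim is shifted (contact force between any of the arm, the fingers, roll_blue and cam_base above 1 N or distance of cam_focus from where it was at the start of the episode above 0.01 m).
It fails at once if the black roll, the prime lens or the battery grip is moved (distance of any of roll_black, prime_lens, battery_grip from where it was at the start of the episode above 0.015 m).
It also fails if it takes over 42 s, if anything falls off the work surface, if the arm or the gripper's body presses on something with over 40 N, if the wrist force passes 120 N, or if a joint passes its speed limit or range.

## Robot

A 6-joint arm with a two-finger parallel gripper is mounted at the origin on the work surface. World frame = base frame: x ahead of the robot, y to its left, z up, the work surface at z = 0. Lengths are in m, angles in rad, forces in N, time in s.
With the tool pointing down it reaches from about 0.3 to 0.875 m from the base axis. Payload 6.4 kg.
Tool frame: the origin (TCP) lies at the very end of the fingers, on their centre line; the grasp point (between the pads) lies 19 mm behind it; z points along the fingers, y is the direction in which the jaws open and shut (so a half turn about z gives the same grasp; the last joint's range is limited). The gripper opens to 88 mm and grips with 3 to 60 N. Pads are 18 mm wide; open, the fingers measure 123 mm over their backs; the gripper's body (75 mm by 187 mm) begins 45 mm behind the grasp point.
Start: joints at [-1.307, 0.181, 1.607, -0, 1.354, -0.206], TCP at [0.26, -0.513, 0.214] pointing down, gripper open.
Joint ranges: [-2.99, 2.99], [-0.89, 2.07], [0.3, 2.58], [-1.14, 4.28], [0, 2.63], [-3.12, 3.12]. Speed limits (rad/s): [2.57, 2.57, 3.01, 3.14, 3.14, 3.14].

## Interface

Orientations are given as a unit quaternion [x, y, z, w].
In Python, from cell import r, cams gives the robot as it stands. Calls block until the motion is done:
- r.move_pose(position, orientation): joint-space move of the TCP to a pose.
- r.move_linear(position, v=0.15, orientation=None): straight line of the TCP; orientation=None keeps the orientation; v is the mean speed in m/s.
- r.goto_joints(angles): joint-space move.
- r.release() and r.clamp(force=None): open the fingers fully, or close them until they stop; force is the grip in N (None keeps the last).
- r.sleep(seconds).
- r.inverse_kinematics(position, orientation): joint angles nearest the present ones, or None.
- r.get_state(): the state.
- cams.read_camera(name): name is "scene" or "top"; returns the picture (420x560x3 uint8, red, green, blue); there is no depth.
- cams.camera_params(name): a dict with "fx", "fy", "cx", "cy" (pixels), "dist" ([k1, k2, p1, p2, k3] as OpenCV has them; the pictures are not rectified), "origin" and "orientation" of the camera in the world. Camera axes: x right, y up, looking along -z (the intrinsics and any distortion apply to the point x, -y, -z); pixel columns grow to the right and rows downward; lengths in m; the calibration is good to about 2 mm. A picture is of the moment at which its call begins. camera_params takes no time and is no camera call.
A pose or a line that the arm cannot do raises r.PlanningError and nothing moves.
- r.hand_in(): hands the job in, once; it reports no verdict.
Trained networks look in the newest picture that a camera, given by its name, has taken for a name from the list of things; names that differ only in an ending like _2 or _b are one class to them, and where a whole thing is asked for, a point or a joint stands for the part that bears it (a point fixed in the world has none). Each returns a list of dicts, best first, with "p" (0 to 1); they miss things now and then, are a little off and sometimes report something else, mostly with a low value. They report only what shows in the picture. A call takes as long as a camera call. They do not tell look-alikes from the thing itself.
- cams.look_for(camera, name): "centre" ([x, y, z] in m, in world coordinates, good to about 4 mm: the middle of the surface that is visible of it).
- cams.cut_out(camera, name): "mask" (420x560 bool, what is visible of it).
- cams.pinpoint(camera, name): "centre" ([x, y, z] in m, in world coordinates, good to about 4 mm: a listed point, or the origin of a listed thing).
The state is a dict: "clock": time; "joints": joint angles; "qvel": joint speeds; "joint_efforts": joint torques, N m; "tcp_pos": TCP position; "tcp_rot": TCP orientation; "force": force on the tool from outside, world axes, zero at the start; "wrist_torque": the same for the moment, N m; "grip_width": finger opening in m.
Only numpy, scipy, OpenCV 4.12 (cv2) and the standard library are available. Lean on these libraries where they do the work, as an engineer would, in place of code of your own. Each camera call takes 0.05 s, during which the arm holds its last target.

## Working session

There is one attempt and no reset: what is moved stays moved. The work goes in short steps, each a Python script; the robot and the scene stay as the last script left them, time stands still between calls to the robot, and variables do not carry over. Pictures are saved under pics/ and viewed, and the job is handed in when it is done.

```bash
ls; mkdir -p pics
python3 - <<'E'
from cell import r,cams
import cv2,json
for c in("scene","top"):
    im=cams.read_camera(c); cv2.imwrite(f"pics/a_{c}.png",im[:,:,::-1])
    print(c,cams.camera_params(c))
    for n in("roll_blue","post_blue","roll_black","cam_base","cam_lens","cam_focus","prime_lens","battery_grip"):
        for f in("pinpoint",):
            try: print(n,[( [round(float(x),3) for x in d["centre"]],round(d["p"],2)) for d in getattr(cams,f)(c,n)])
            except Exception as e: print(n,e)
print(r.get_state())
E
```

```text
pics
scene {'fx': 382.4711392565918, 'fy': 382.4711392565918, 'cx': 278.11822506909397, 'cy': 207.014592569861, 'dist': array([-0.04817928,  0.        ,  0.        ,  0.        ,  0.        ]), 'origin': array([ 0.99773766, -0.16679716,  0.91657007]), 'orientation': array([0.21326401, 0.1545869 , 0.57946637, 0.77125876])}
roll_blue [([0.559, 0.075, 0.038], 0.77)]
post_blue [([0.559, 0.079, -0.001], 0.82)]
roll_black [([0.519, 0.321, 0.043], 0.88), ([0.697, -0.203, 0.09], 0.28)]
cam_base [([0.736, -0.014, 0.001], 0.72), ([0.707, -0.198, -0.003], 0.71), ([0.538, -0.188, -0.001], 0.56)]
cam_lens [([0.535, -0.183, 0.094], 0.95), ([0.736, -0.008, 0.092], 0.71), ([0.696, -0.198, 0.097], 0.57)]
cam_focus []
prime_lens [([0.456, -0.383, 0.001], 0.78)]
battery_grip [([0.7, 0.237, 0.005], 0.64)]
top {'fx': 498.50229933811096, 'fy': 498.50229933811096, 'cx': 281.64235722103325, 'cy': 204.89909932971844, 'dist': array([0.05158987, 0.        , 0.        , 0.        , 0.        ]), 'origin': array([ 0.30142448, -0.02098479,  1.57608241]), 'orientation': array([-0.06359064,  0.07107159,  0.70947798
[... 516 characters left out ...]
clock': 0.9, 'joints': array([-1.30729656e+00,  1.80778434e-01,  1.60697395e+00,  7.39635742e-07,
        1.35379610e+00, -2.06273914e-01]), 'qvel': array([-1.37244851e-04,  2.19049062e-03, -6.58790862e-04,  1.35256700e-03,
        5.70346404e-04,  4.93394010e-05]), 'joint_efforts': array([-4.55835889e-04, -4.33830714e+01, -3.42173159e+01,  7.02855689e-02,
        3.08175723e-02, -1.49293612e-05]), 'tcp_pos': array([ 0.260331  , -0.51272629,  0.2140392 ]), 'tcp_rot': array([9.72540702e-01, 2.32732855e-01, 9.92794577e-07, 2.20644272e-05]), 'force': array([ 0.12671551,  0.71785955, -0.48321864]), 'wrist_torque': array([ 0.01931267, -0.00855498, -0.00071788]), 'grip_width': 0.08804245124929674}
```

View pics/a_scene.png

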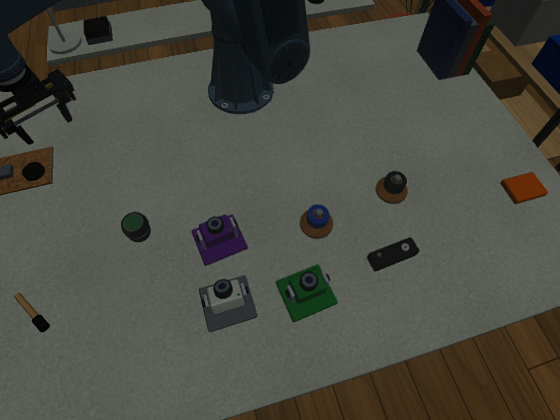

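View pics/a_top.png

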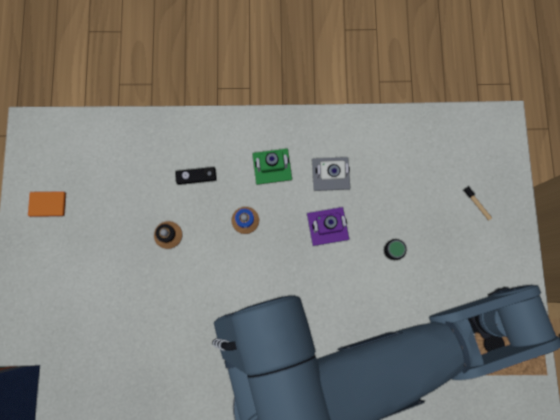

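Run:
```python
from cell import r,cams
import cv2,numpy as np,pickle
D={}
for k in range(4):
  for c in("scene","top"):
    im=cams.read_camera(c)
    for n in("cam_focus","cam_lens","cam_base","roll_blue"):
        D.setdefault((c,n),[]).append(cams.pinpoint(c,n))
    if k==0:
        b={"scene":(190,265,80,70),"top":(300,145,64,56)}[c]
        x,y,w,h=b; cv2.imwrite(f"pics/b_{c}.png",cv2.resize(im[y:y+h,x:x+w,::-1],None,fx=9,fy=9,interpolation=cv2.INTER_CUBIC)[:600,:800])
        b={"scene":(290,190,60,50),"top":(220,195,50,50)}[c]
        x,y,w,h=b; cv2.imwrite(f"pics/b2_{c}.png",cv2.resize(im[y:y+h,x:x+w,::-1],None,fx=9,fy=9,interpolation=cv2.INTER_CUBIC)[:600,:800])
        m=cams.cut_out(c,"cam_base"); print(c,[(d["p"],d["mask"].sum(),np.argwhere(d["mask"]).mean(0)) for d in m])
        np.save(f"im_{c}.npy",im); pickle.dump(m,open(f"m_{c}.pkl","wb"))
for k,v in D.items():
    for l in v: print(k,[( [round(float(x),3) for x in d["centre"]],round(d["p"],2)) for d in l if k[1]=="roll_blue" or abs(d["centre"][1]+.2)<.03 and d["centre"][0]>.62])
print(r.get_state()["clock"])
a=cv2.imread("pics/b2_scene.png");b=cv2.imread("pics/b2_top.png")
print(a.shape,b.shape)
```

```text
scene [(0.7, np.int64(2161), array([292.09810273, 306.40768163])), (0.63, np.int64(2352), array([302.56845238, 227.17814626])), (0.59, np.int64(1813), array([238.65692223, 218.35686707]))]
top [(0.95, np.int64(1204), array([166.14368771, 271.61461794])), (0.68, np.int64(1243), array([173.09654063, 330.39098954])), (0.62, np.int64(1265), array([225.59841897, 327.55731225]))]
('scene', 'cam_focus') []
('scene', 'cam_focus') []
('scene', 'cam_focus') []
('scene', 'cam_focus') []
('scene', 'cam_lens') [([0.692, -0.2, 0.095], 0.76)]
('scene', 'cam_lens') [([0.695, -0.201, 0.094], 0.56)]
('scene', 'cam_lens') [([0.695, -0.201, 0.097], 0.92)]
('scene', 'cam_lens') [([0.695, -0.199, 0.095], 0.65)]
('scene', 'cam_base') [([0.709, -0.2, -0.002], 0.71)]
('scene', 'cam_base') []
('scene', 'cam_base') [([0.709, -0.202, -0.004], 0.73)]
('scene', 'cam_base') [([0.706, -0.199, -0.003], 0.69)]
('scene', 'roll_blue') [([0.559, 0.076, 0.042], 0.66)]
('scene', 'roll_blue') []
('scene', 'roll_blue') [([0.559, 0.074, 0.039], 0.87)]
('scene', 'roll_blue') [([0.561, 0.076, 0.039], 0.55)]
('top', 'cam_focus'
[... 154 characters left out ...]
_focus') [([0.651, -0.204, 0.231], 0.94), ([0.695, -0.202, 0.09], 0.2)]
('top', 'cam_lens') [([0.697, -0.2, 0.093], 0.8)]
('top', 'cam_lens') [([0.695, -0.203, 0.092], 0.88)]
('top', 'cam_lens') [([0.696, -0.204, 0.09], 0.94)]
('top', 'cam_lens') [([0.694, -0.2, 0.091], 0.95)]
('top', 'cam_base') [([0.708, -0.197, 0.006], 0.68)]
('top', 'cam_base') [([0.708, -0.197, 0.002], 0.69)]
('top', 'cam_base') [([0.706, -0.199, 0.003], 0.86)]
('top', 'cam_base') [([0.707, -0.2, 0.004], 0.91)]
('top', 'roll_blue') []
('top', 'roll_blue') [([0.559, 0.076, 0.04], 0.49)]
('top', 'roll_blue') [([0.558, 0.073, 0.04], 0.71)]
('top', 'roll_blue') [([0.559, 0.077, 0.043], 0.75)]
3.0
(450, 540, 3) (450, 450, 3)
```

View pics/b_scene.png

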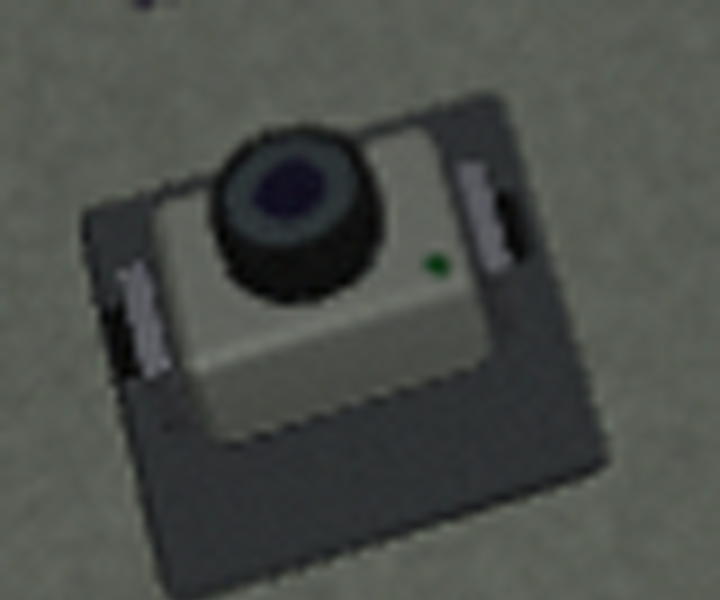

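View pics/b_top.png

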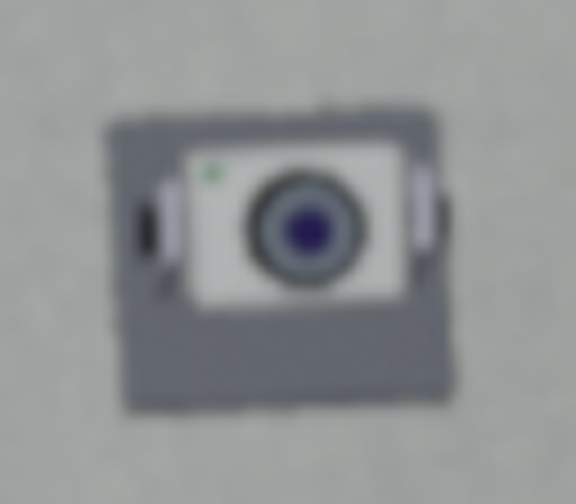

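View pics/b2_scene.png

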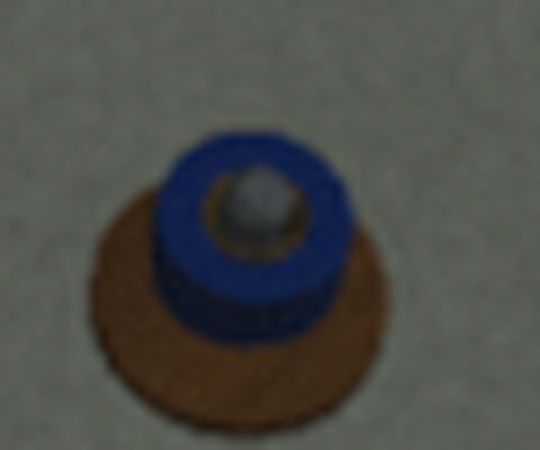

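Candidates at (scene px): the roll is blue (317,215), not black (394,183). For the camera, grey/white (228,302) matches the description, and purple (218,239) and green (307,291) are decoys. The crops confirm the grey plate with a white head, and a blue ring on a brown core over the pin. Next I'll refine the yaw, tilt and roll position from pixels.

```bash
cat > h.py <<'E'
import numpy as np,cv2
from scipy.spatial.transform import Rotation as R
from scipy.optimize import least_squares
from cell import r,cams
P={c:cams.camera_params(c) for c in("scene","top")}
def proj(c,X):
    p=P[c];q=R.from_quat(p["orientation"]).inv().apply(np.atleast_2d(X)-p["origin"])*[1,-1,-1]
    K=np.array([[p["fx"],0,p["cx"]],[0,p["fy"],p["cy"]],[0,0,1]])
    return cv2.projectPoints(q,np.zeros(3),np.zeros(3),K,p["dist"])[0].reshape(-1,2)
E
python3 - <<'E'
from h import *
C={"scene":(np.array([[82,212],[497,95],[607,462],[170,600]])+4.5)/9-.5+[190,265],
   "top":(np.array([[127,412],[108,125],[437,107],[452,403]])+4.5)/9-.5+[300,145]}
# scene corners: left-top,(near robot) ...; order by x/y
for z in(0.012,):
  for cs in(("scene",),("top",),("scene","top")):
    # model corners
    def corners(v):
        c,s=np.cos(v[2]),np.sin(v[2]); m=np.array([[-.055,-.06],[-.055,.06],[.055,.06],[.055,-.06]])
        return np.c_[m@np.array([[c,s],[-s,c]])+v[:2],np.full(4,z)]
    def f(v):
        out=[]
        for c in cs:
            q=proj(c,corners(v)); d=np.linalg.norm(q[:,None]-C[c][None],axis=2); 
            out.append((q-C[c][d.argmin(1)]).ravel())
        return np.concatenate(out)
    s=least_squares(f,[.707,-.199,0.0]); print(cs,s.x,np.round(s.fun,1))
base=s.x
# lens: barrel-front ellipse centres (crop px): scene (290,187), top (307,230)
L={"scene":(np.array([290,187])+4.5)/9-.5+[190,265],"top":(np.array([307,230])+4.5)/9-.5+[300,145]}
def lens(t,hx,b=base):
    e=np.array([np.cos(b[2]),np.sin(b[2]),0]); return np.r_[b[:2],.055]+e*(hx-.04*np.sin(t))+[0,0,.04*np.cos(t)]
print([(c,proj(c,[.695,-.201,.0935])[0],L[c]) for c in L])
g=lambda v:np.concatenate([proj(c,v)[0]-L[c] for c in L])
s=least_squares(g,[.695,-.2,.09]);print("lens tri",s.x,s.fun)
# roll: blue mask
for c in L:
    im=np.load(f"im_{c}.npy").astype(int); m=(im[:,:,2]>im[:,:,0]+25)&(im[:,:,2]>im[:,:,1]+15)
    x,y=(317,215) if c=="scene" else (245,219)
    mm=np.zeros(m.shape,bool); mm[y-22:y+22,x-22:x+22]=m[y-22:y+22,x-22:x+22]
    th=np.linspace(0,2*np.pi,60)
    def hull(v):
        pts=np.concatenate([np.c_[v[0]+.029*np.cos(th),v[1]+.029*np.sin(th),np.full(60,h)] for h in(.026,.056)])
        h=cv2.convexHull(proj(c,pts).astype(np.float32)); return h
    hm=cv2.convexHull(np.argwhere(mm)[:,::-1].astype(np.float32))
    def area_c(h): M=cv2.moments(h); return np.array([M["m10"],M["m01"]])/M["m00"]
    s=least_squares(lambda v:area_c(hull(v))-area_c(hm),[.559,.0755],diff_step=1e-3);h=hull(s.x)
    print(c,s.x,mm.sum(),cv2.contourArea(hm),cv2.contourArea(h))
E
```

```text
('scene',) [ 0.70925446 -0.20022328  0.0246049 ] [-0.7 -0.1  0.6 -1.   0.7  0.4 -0.6  0.6]
('top',) [ 0.70273314 -0.20224182  0.02454977] [ 0.7  0.1 -0.5  0.5 -0.2 -0.6  0.1 -0. ]
('scene', 'top') [ 0.70690908 -0.20102057  0.02485925] [-1.2 -0.9  0.  -1.8  0.1 -0.5 -1.1 -0.3  0.2 -1.2 -0.9 -0.7 -0.6 -1.8
 -0.4 -1.2]
[('scene', array([222.11688992, 285.76072576]), array([222.22222222, 285.77777778])), ('top', array([333.73298237, 169.77500179]), array([334.11111111, 170.55555556]))]
lens tri [ 0.69361908 -0.201483    0.08973689] [-0.2476884   0.0228065  -0.34188733 -0.03163891]
scene [0.5550012  0.07989423] 236 333.0 457.570718660485
top [0.55908233 0.07813974] 204 251.0 300.03547189140227
```

```bash
cat >> h.py <<'E'
t,yaw=.315,.0249
e=np.array([np.cos(yaw),np.sin(yaw),0]); n=-np.sin(t)*e+np.array([0,0,np.cos(t)])
focus=np.array([.649,-.203,.235])
zf=-n; yf=np.array([np.sin(yaw),-np.cos(yaw),0]); xf=np.cross(yf,zf)
qf=R.from_matrix(np.c_[xf,yf,zf]).as_quat(); qd=np.array([1.,0,0,0])
tf=focus+.019*zf
E
python3 - <<'E'
from h import *
print(qf,tf,r.inverse_kinematics(list(tf),list(qf)))
print(r.inverse_kinematics([.559,.076,.025],list(qd)),r.inverse_kinematics([.559,.076,.3],list(qd)))
r.move_pose([.559,.076,.2],list(qd))
r.move_linear([.559,.076,.1],v=.2)
im=cams.read_camera("scene");cv2.imwrite("pics/c.png",im[:,:,::-1])
cv2.imwrite("pics/c2.png",cv2.resize(im[130:250,240:400,::-1],None,fx=5,fy=5,interpolation=cv2.INTER_CUBIC))
s=r.get_state();print(s["clock"],s["tcp_pos"],s["force"])
E
```

```text
[ 0.98754595  0.01229558  0.15683749 -0.00195273] [ 0.65488469 -0.20285344  0.21693487] [-0.55879659  0.22102058  1.58774329  0.19531281  1.07541812  0.91629815]
[-7.52318992e-02  3.99551065e-01  1.75761497e+00 -4.44089210e-16
  9.84426615e-01  1.49556443e+00] [-7.52318992e-02  9.74078606e-02  1.52778894e+00 -4.44089210e-16
  1.51639585e+00  1.49556443e+00]
6.05 [0.56030358 0.07566451 0.10154374] [-0.39102465 -0.7464786  -0.14275815]
```

View pics/c2.png

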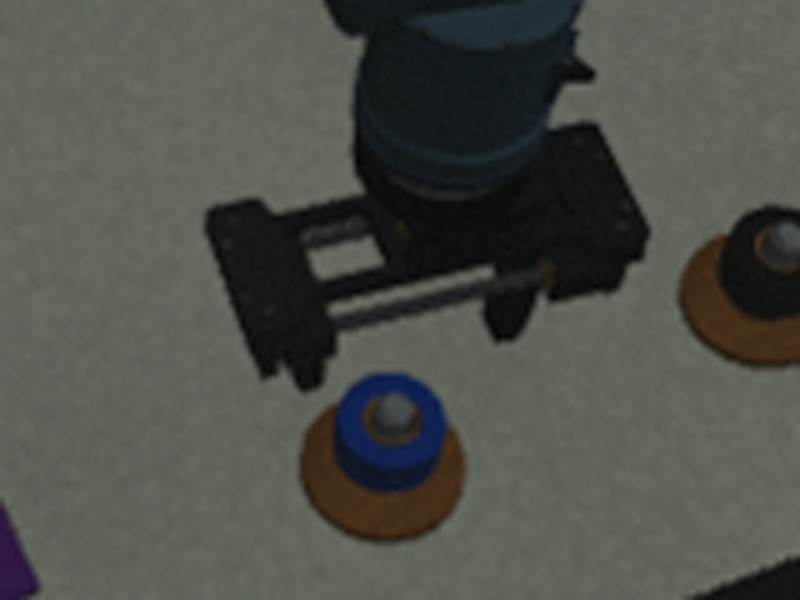

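The crop shows the open jaws, with tips at crop (305,385) and (505,335), straddling the blue roll at (390,430). I'll descend, clamp and lift.

Run:
```python
from h import *
r.move_linear([.559,.076,.023],v=.1)
s=r.get_state();print(s["clock"],s["tcp_pos"],s["force"])
r.clamp(25); s=r.get_state();print(s["grip_width"],s["tcp_pos"],s["force"],s["wrist_torque"])
```

```text
6.9667 [0.55964337 0.0759729  0.02361677] [0.19890278 0.26412213 0.7717471 ]
0.05748228159730916 [0.5592176  0.07606117 0.02333086] [-0.84417978  0.75987433  2.73002954] [ 0.10162925  0.1667063  -0.0107359 ]
```

Run:
```python
from h import *
r.move_linear([.559,.076,.09],v=.06)
s=r.get_state();print(s["grip_width"],s["force"])
r.move_linear([.559,.076,.26],v=.15)
for c in("scene","top"):
    im=cams.read_camera(c);cv2.imwrite(f"pics/d_{c}.png",im[:,:,::-1])
    print(c,cams.pinpoint(c,"roll_blue"))
s=r.get_state();print(s["clock"],s["tcp_pos"],s["grip_width"],s["force"])
```

```text
0.057120006209781624 [ 0.09249238  1.74617424 -1.17990294]
scene [{'centre': [0.56, 0.073, 0.2748], 'p': 0.83}]
top [{'centre': [0.5586, 0.0761, 0.2741], 'p': 0.41}]
10.2917 [0.55862016 0.07602902 0.25911693] 0.056946625223142415 [-0.04650895 -0.13465915 -1.01900527]
```

View pics/d_scene.png

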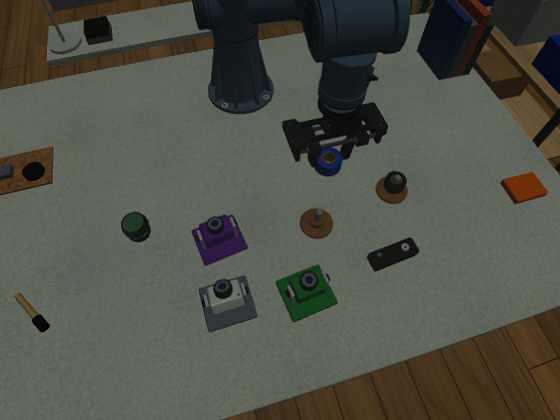

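The blue roll is held at px (328,160) and its post at (317,220) is bare. Now I'll move above the focus, then come in along the lens axis.

Run:
```python
from h import *
tf=focus+.0175*zf
r.move_pose(list(tf+.08*n),list(qf))
r.move_linear(list(tf),v=.08)
r.sleep(.3)
for c in("scene","top"):
    im=cams.read_camera(c);cv2.imwrite(f"pics/e_{c}.png",im[:,:,::-1])
    for k in range(2): print(c,[[cams.pinpoint(c,x)] for x in("roll_blue",)])
cv2.imwrite("pics/e2.png",cv2.resize(cams.read_camera("scene")[200:330,160:320,::-1],None,fx=4.5,fy=4.5,interpolation=cv2.INTER_CUBIC))
s=r.get_state();print(s["clock"],s["tcp_pos"],tf,s["tcp_rot"],qf,s["grip_width"],s["force"])
```

```text
scene [[[{'centre': [0.6523, -0.2039, 0.2353], 'p': 0.65}]]]
scene [[[{'centre': [0.6523, -0.2039, 0.2353], 'p': 0.65}]]]
top [[[]]]
top [[[]]]
13.2 [ 0.65442872 -0.20284229  0.21837622] [ 0.65442011 -0.20286501  0.21836106] [ 0.98754367  0.01228959  0.15685215 -0.00196685] [ 0.98754595  0.01229558  0.15683749 -0.00195273] 0.05736919034161218 [-0.54965252 -0.07754373  0.22626636]
```

View pics/e2.png

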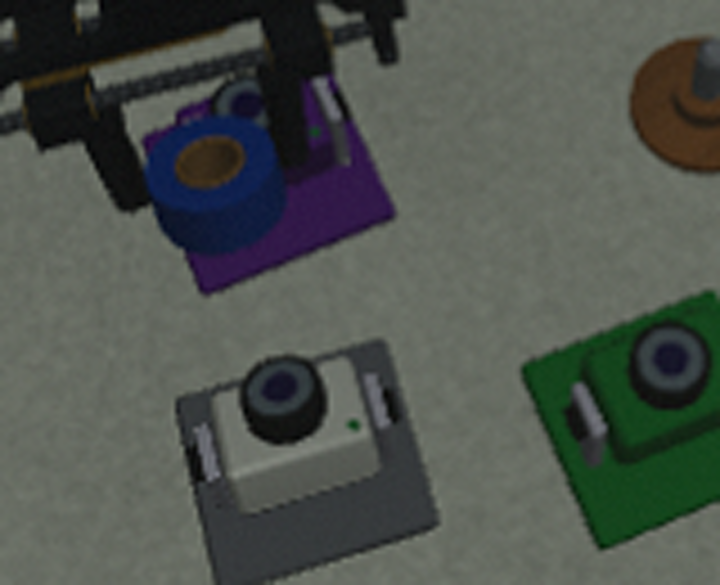

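View pics/e_top.png

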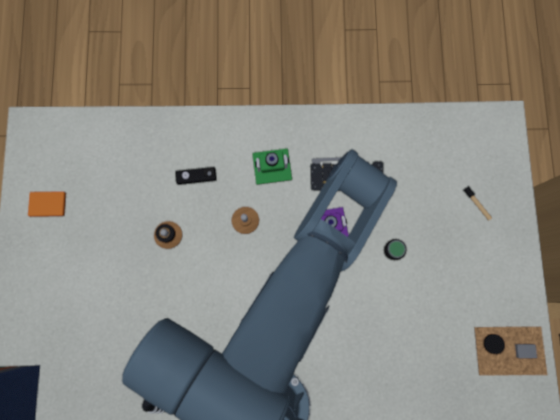

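The crop shows the roll held at (215,185), above the grey camera's lens at (283,388). I'll overlay the model as a last check on roll tilt and lens tilt.

Run:
```python
from h import *
im=cams.read_camera("scene")[200:330,160:320,::-1]
S=4.5; out=[]
def circ(c,ax,y,rad):
    x=np.cross(y,ax);a=np.linspace(0,2*np.pi,60)[:,None];return c+rad*(np.cos(a)*x+np.sin(a)*y)
big=cv2.resize(im,None,fx=S,fy=S,interpolation=cv2.INTER_CUBIC)
s=r.get_state();Rt=R.from_quat(s["tcp_rot"]).as_matrix();rc=s["tcp_pos"]-.0175*Rt[:,2]
def draw(I,X,col):
    p=(proj("scene",X)-[160,200]+.5)*S-.5;cv2.polylines(I,[np.round(p*16).astype(np.int32)],False,col,1,cv2.LINE_AA,4)
h=np.array([.7075,-.2,.055])
for tt in(.2,.315,.43):
    I=big.copy();nn=-np.sin(tt)*e+np.array([0,0,np.cos(tt)]);xx=np.cos(tt)*e+np.array([0,0,np.sin(tt)]);yy=-yf
    for k in(-1,1): draw(I,circ(rc+k*.015*nn,nn,yf,.029),(0,255,255))
    draw(I,circ(rc+.015*nn,nn,yf,.013),(0,255,255))
    draw(I,circ(h+.04*nn,nn,yf,.021),(0,0,255))
    for zz in(.02,-.02):
        draw(I,np.array([h+zz*nn+a*.028*xx+b*.038*yy for a,b in((1,1),(1,-1),(-1,-1),(-1,1),(1,1))]),(0,255,0))
    out.append(I[90:560,130:450])
o=np.hstack(out);cv2.imwrite("pics/f.png",cv2.resize(o,(800,int(800*o.shape[0]/o.shape[1])),interpolation=cv2.INTER_AREA))
for k,I in enumerate(out): cv2.imwrite(f"pics/f{k}.png",I)
```

```text
(no output)
```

View pics/f.png

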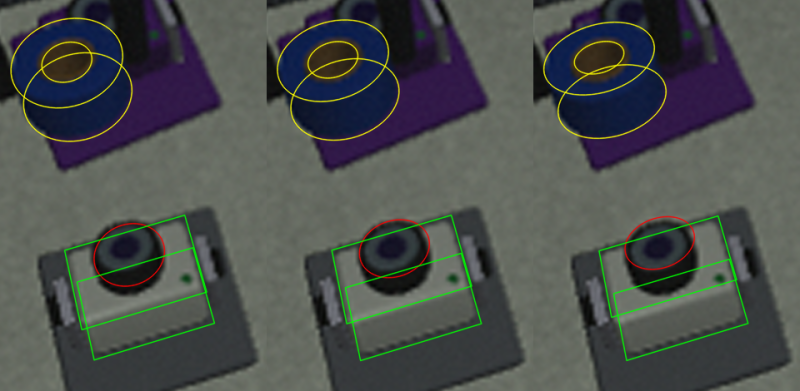

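View pics/f1.png

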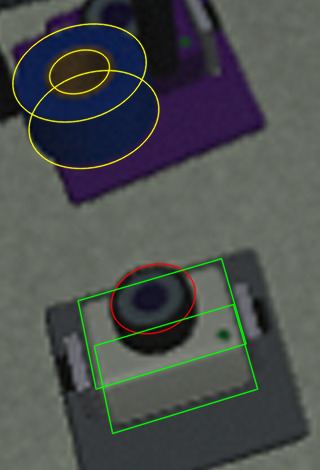

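Run:
```python
from h import *
s=r.get_state();print(s["clock"],s["grip_width"],np.abs(s["qvel"]).max())
r.hand_in()
```

```text
13.25 0.05728868365278226 0.0017620402724269797
the job is handed in; nothing more can be done
```

I lifted the blue roll straight up off its post and handed the job in with the arm holding it still in front of the grey and white camera. The robot clock read 13.25 s of the 42 s allowed. The hand-in gives no verdict, so success isn't confirmed.

**Position:** In the last check, the detector in the scene camera put the roll's middle at (0.652, -0.204, 0.235). My estimate of the focus point was (0.649, -0.203, 0.235), about 3 mm away.

**Angle:** I estimated the lens tilt at about 0.315 rad. The drawn overlay of the roll lined up at that tilt, but the drawing of the camera head did not separate nearby tilts clearly. The tilt rests mainly on the detector's focus and lens points and on the lens's offset from the foot, which agreed.

**Grip and steadiness:** The fingers were at 57 mm on the 58 mm roll, and the joints were practically still at hand-in.

**Other things in the scene:**
- The wrist force gave no sign of touching the camera.
- The black roll, prime lens and battery grip looked unmoved in the pictures; I did not measure them again.

**Checks that failed or disagreed:**
- The top camera could not see the roll at the end, because the arm covered it, so the final position check is from one camera only.
- Fitting the camera foot's corners from the two cameras separately gave x values about 6 mm apart. I used the detector's average instead.
- My colour-based fit of the roll on its post was 2 to 6 mm off the detector's position, and I used the detector's.

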